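Scrape broken cap chips off a capper's outfeed deck

TASK

Take the orange-handled scraper from its black mat, reach it in under the yellow guard and draw all six red cap chips off the steel deck over its near edge into the grey tray, touching the chips with the scraper only. Then stand the scraper upright on its mat again, and leave the bottles and the crate where they are.

Things in the scene. Friction and masses are not known exactly. Their poses are not given: they have to be found in the camera images.
- deck: Fixed capper outfeed deck, yawed up to 15 degrees; z up, local x along its lane, away from the robot. Origin on the table. Blue base, flat steel top at local z 70 mm, x -30..130. Grey side rails, 14 mm above the steel, leave a clear lane 132 mm wide (y -66..66), open at both ends. Yellow guard hangs across it; grey tray in front.
- deck_edge (a point): Middle of the steel's near edge, at the level of the steel, above the tray (deck local -30, 0, 70 mm). Axes as the deck.
- guard_bottom (a point): Middle of the lower edge of the yellow upright splash guard (deck local 30, 0, 210 mm). The guard is 6 mm thick (x), spans local z 210..310 and y -94..94, carried by two posts 18 mm square at y = +-85: a 140 mm high opening is left between steel and guard.
- tray_floor (a point): Middle of the floor of the grey open chip tray fixed in front of the deck, on the robot's side (deck local -78, 0, 5 mm). Tray: local x -126..-31 mm, y -88..88, rim 45 mm above the table, walls 4 mm.
- scraper: Loose scraper block, about 0.35 kg, standing on its mat. Origin at the centre of its underside, z up. Steel base 30 (x) x 116 (y) x 16 mm (z). Orange neck (x -34..6, z 16..32), then a straight handle, both 22 mm wide (y); handle 20 mm thick, leaning 30 degrees from vertical towards -x (at yaw 0, towards the robot), its axis from local (-26, 0, 26) to (-76, 0, 113) mm.
- scraper_grip (a point): Point on the handle's axis, 80 mm up it, at scraper local (-66, 0, 95) mm: where to grip it, across its 22 mm width, with the tool leaning along the handle.
- mat: Fixed black rubber mat, 130 x 160 x 4 mm, where the scraper stands; origin at the centre of its underside. To the left or to the right of the deck.
- crate: Bystander: loose small yellow crate of red caps, 130 x 160 x 70 mm, on the other side of the deck; origin under its centre.
- bottle_l: Bystander: loose amber bottle with a red cap, 56 mm diameter, 200 mm tall; origin under its centre.
- bottle_r: Bystander: as bottle_l, on the right.
- chip0: Loose chip of a broken red bottle cap: a disc 18 mm across, 8 mm thick, 10 g, lying flat on the steel deck; origin at the centre of its underside.
- chip1: Loose chip of a broken red bottle cap: an L-shaped piece about 16 x 16 mm, 8 mm thick, 10 g, lying flat on the steel deck; origin at the centre of its underside.
- chip2: Loose chip of a broken red bottle cap: a square piece 14 x 14 mm, 8 mm thick, 10 g, lying flat on the steel deck; origin at the centre of its underside.
- chip3: Loose chip of a broken red bottle cap: a disc 18 mm across, 8 mm thick, 10 g, lying flat on the steel deck; origin at the centre of its underside.
- chip4: Loose chip of a broken red bottle cap: an L-shaped piece about 16 x 16 mm, 8 mm thick, 10 g, lying flat on the steel deck; origin at the centre of its underside.
- chip5: Loose chip of a broken red bottle cap: a square piece 14 x 14 mm, 8 mm thick, 10 g, lying flat on the steel deck; origin at the centre of its underside.
There are look-alikes about, which are no part of the job. Of the things that look like the scraper, take the one that is farthest to the robot's left at the start. Of the things shaped like the mat, the black one is meant.

How it is judged:
By the outcome, as a careful person would: the job done as asked, in the order asked, and still so for the second after the job is handed in, with the robot touching nothing.
It also fails if it takes over 53 s, if anything falls off the work surface, if the arm or the gripper's body presses on something with over 40 N, if the wrist force passes 120 N, or if a joint passes its speed limit or range.

ROBOT

A 7-joint arm with a two-finger parallel gripper is mounted at the origin on the work surface. World frame = base frame: x ahead of the robot, y to its left, z up, the work surface at z = 0. Lengths are in m, angles in rad, forces in N, time in s.
With the tool pointing down it reaches from about 0.4 to 0.85 m from the base axis. Payload 4.5 kg.
Tool frame: the origin (TCP) lies at the very end of the fingers, on their centre line; the grasp point (between the pads) lies 19 mm behind it (r.grip_point_offset is the distance from the TCP to the grasp point, in m); y points along the fingers, x is the direction in which the jaws open and shut, and the axes are right-handed (so a half turn about y gives the same grasp; the last joint's range is limited). The gripper opens to 88 mm and grips with 3 to 60 N. Pads are 18 mm wide; open, the fingers measure 123 mm over their backs; the gripper's body (75 mm by 187 mm) begins 45 mm behind the grasp point.
Start: joints at [1.238, 0.689, -0.195, 1.565, 0.157, 0.902, -0.215], TCP at [0.224, -0.583, 0.239] pointing down, gripper open.
Joint ranges: [-3.01, 3.01], [-0.46, 2.08], [-1.47, 1.51], [0.13, 2.56], [-1, 4.14], [0.04, 2.09], [-2.66, 2.66]. Speed limits (rad/s): [2.57, 2.57, 3.14, 3.14, 3.14, 3.14, 3.14].

INTERFACE

Orientations are given as a unit quaternion [x, y, z, w].
In Python, from plant import get_state, snapshot, camera_params, job, r gives the robot as it stands.
- The arm moves only by the tool carry_out, never from a script. Its arguments are lists of equal length, an entry for each row: "offset": the shift along the world's x, y, z in m, a list of three; "twist": the turn about the world's z in degrees. In form: {"offset": [[tx, ty, tz], ...], "twist": [twist, ...]}. A call has 1 to 8 rows; each row shifts and turns the commanded pose from where the row before left it; what a row does not reach is not made up. A row lasts 1/8 s, in which the tool goes at most 62.5 mm and 10.7 degrees, less where a joint would pass 70% of its speed; a pose out of reach is approached as far as the arm can. A call with a gripper value outside its range is refused whole. "grip" is the finger opening in m, from 0 to 0.0881, set as the call begins (left out, the last holds). The fingers move at their own pace and stop on an object; "newtons" is the grip in N (left out, the last holds). Time passes only in rows, so rows that do not move let the fingers close. It gives the time, the measured TCP pose, the force and the opening at its end, in the units of the state.
- get_state(): the state, without advancing time (a new reading comes with each control period).
- snapshot(name): name is "scene" or "top" or "wrist"; returns the picture (384x512x3 uint8, red, green, blue); there is no depth.
- camera_params(name): a dict with "camera_matrix" (3x3 intrinsics, pixels), "eye" and "orientation" of the camera in the world. Camera axes: x right, y up, looking along -z (the intrinsics and any distortion apply to the point x, -y, -z); pixel columns grow to the right and rows downward; lengths in m; the calibration is good to about 2 mm. A picture is of the moment at which its call begins: read the wrist's pose just before it. camera_params takes no time and is no camera call; for the wrist camera it gives the pose at the moment of the call.
- job.finish_job(): hands the job in, once; it reports no verdict.
The state is a dict: "clock": time; "q": joint angles; "qd": joint speeds; "joint_torque": joint torques, N m; "tool_pos": TCP position; "eef_rot": TCP orientation; "contact_force": force on the tool from outside, world axes, zero at the start; "moment": the same for the moment, N m; "opening": opening from 0.0 (shut) to 1.0 (fully open).
Only numpy, scipy, OpenCV 4.12 (cv2) and the standard library are available. Lean on these libraries where they do the work, as an engineer would, in place of code of your own. Each camera call takes 0.05 s, during which the arm holds its last target. There are 200 camera calls.

## Working session

There is one attempt and no reset: what is moved stays moved. The work goes in short steps, Python scripts to look and compute and a tool call to move; the robot and the scene stay as the last step left them, time stands still between calls to the robot, and variables do not carry over. Pictures are saved under pics/ and viewed, about 8 in all and at most 12, crops included, and the job is handed in when it is done.

Besides the shell and the picture viewer there is one more tool, called after "Emit:" as name(argument=value, ...), one argument or row to a line, values as JSON. carry_out: Moves the arm, as the interface text tells. Its arguments: {"type":"object","properties":{"offset":{"type":"array"},"twist":{"type":"array"},"grip":{"type":"number"},"newtons":{"type":"number"}},"required":["offset","twist"]}

```bash
ls; mkdir -p pics
cat > h.py <<'E'
import numpy as np, cv2
from scipy.spatial.transform import Rotation as R
from plant import get_state, snapshot, camera_params, job, r
def shot(cam,name):
    p=camera_params(cam); im=snapshot(cam); cv2.imwrite(f'pics/{name}.png',im[:,:,::-1]); return im,p
def Rm(p):
    o=np.array(p['orientation'],float); return o if o.shape==(3,3) else R.from_quat(o).as_matrix()
def ray(p,u,v):
    K=np.array(p['camera_matrix']); d=p.get('distortion')
    x=cv2.undistortPoints(np.array([[[u,v]]],float),K,None if d is None else np.array(d,float))[0,0]
    return np.array(p['eye']),Rm(p)@np.array([x[0],-x[1],-1.])
def plane(p,u,v,z):
    e,d=ray(p,u,v); return e+d*(z-e[2])/d[2]
def proj(p,P):
    c=Rm(p).T@(np.array(P)-np.array(p['eye'])); K=np.array(p['camera_matrix'])
    return K[:2,:2]@np.array([c[0],-c[1]])/-c[2]+K[:2,2]
E
python3 - <<'E'
from h import *
s=get_state();print(s)
for c in('scene','top'):
    im,p=shot(c,c+'0');print(p)
a=np.hstack([cv2.imread('pics/scene0.png'),cv2.imread('pics/top0.png')])
E
```

```text
pics
{'clock': 0.0, 'q': array([ 1.2378103 ,  0.68999827, -0.1944927 ,  1.56630163,  0.15731264,
        0.90243845, -0.21507322]), 'qd': array([ 6.48045674e-05,  1.03327066e-03, -1.62563005e-04,  7.75754930e-04,
       -3.27847724e-04,  8.25659563e-04, -8.84266385e-04]), 'joint_torque': array([ 1.30427202e-04, -5.27564478e+01, -1.26684878e+00, -1.53427380e+01,
       -5.26439014e-02,  6.68444205e-03,  1.63607724e-04]), 'tool_pos': array([ 0.22386752, -0.58289553,  0.23791184]), 'eef_rot': array([-0.58250814,  0.40094097, -0.39986582,  0.58312772]), 'contact_force': array([-0.12372922, -0.76845115, -0.10434978]), 'moment': array([-0.01341185, -0.04583466, -0.01000227]), 'opening': 1.0023199099635367}
{'camera_matrix': array([[363.18278019,   0.        , 253.72592469],
       [  0.        , 363.18278019, 191.45999309],
       [  0.        ,   0.        ,   1.        ]]), 'eye': array([ 1.29064681, -0.48915481,  0.68086837]), 'orientation': array([0.41907187, 0.25813141, 0.44486911, 0.74822351])}
{'camera_matrix': array([[361.84346431,   0.        , 255.02802583],
       [  0.        , 361.84346431, 184.26022027],
       [  0.        ,   0.        ,   1.        ]]), 'eye': array([ 0.44342601, -0.06128758,  1.3163443 ]), 'orientation': array([-0.02085456,  0.04127223,  0.7143017 , -0.69830851])}
```

View pics/top0.png

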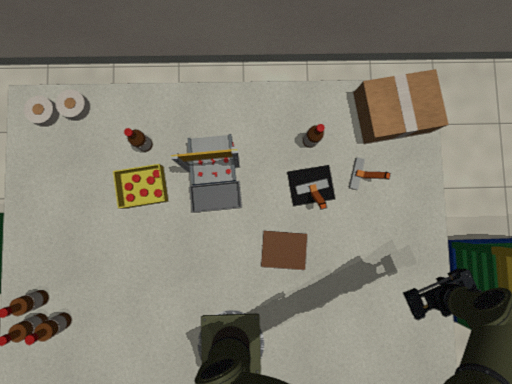

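View pics/scene0.png

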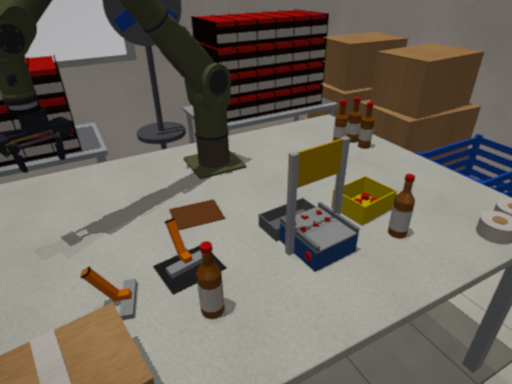

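Top view: deck at about (214,175), black mat with a scraper at (311,187), and a look-alike scraper on the right at (370,175). The brown mat at (285,250) is a decoy. The scraper on the black mat is the farthest left. I'll enlarge the top view to measure.

Run:
```python
from h import *
a=cv2.imread('pics/top0.png')[120:225,170:345]
cv2.imwrite('pics/c1.png',cv2.resize(a,None,fx=4.5,fy=4.5,interpolation=cv2.INTER_CUBIC))
im=cv2.imread('pics/top0.png');p=camera_params('top')
hsv=cv2.cvtColor(im,cv2.COLOR_BGR2HSV)
def comps(m,amin,name,z):
    n,l,s,c=cv2.connectedComponentsWithStats(m.astype(np.uint8))
    for i in range(1,n):
        if s[i,4]>=amin and 170<c[i][0]<345 and 120<c[i][1]<225:
            cn=cv2.minAreaRect(np.argwhere(l==i)[:,::-1].astype(np.float32))
            print(name,s[i],c[i].round(1),plane(p,*c[i],z).round(4),[plane(p,*q,z)[:2].round(3).tolist() for q in cv2.boxPoints(cn)])
H,S,V=cv2.split(hsv)
comps(((H<6)|(H>174))&(S>150)&(V>90),4,'red',.074)
comps((H>6)&(H<17)&(S>180)&(V>100),15,'orange',.08)
comps((V<45)&(S<120),200,'black',.004)
comps((H>20)&(H<32)&(S>150)&(V>90),15,'yellow',.31)
```

```text
red [316 124   8   8  45] [320.  127.6] [ 0.7473 -0.3316  0.074 ] [[0.748, -0.316], [0.764, -0.332], [0.746, -0.349], [0.73, -0.333]]
red [211 159   4   5   8] [212.5 160.6] [0.6377 0.0466 0.074 ] [[0.643, 0.052], [0.645, 0.044], [0.631, 0.04], [0.629, 0.048]]
red [224 158   4   4  14] [225.5 159.7] [0.64   0.0017 0.074 ] [[0.646, 0.007], [0.646, -0.004], [0.635, -0.003], [0.636, 0.007]]
red [199 160   3   4  10] [199.8 161.5] [0.6355 0.0903 0.074 ] [[0.641, 0.093], [0.641, 0.086], [0.63, 0.086], [0.63, 0.093]]
red [226 169   4   5  13] [227.7 170.9] [ 0.6007 -0.0052  0.074 ] [[0.602, 0.002], [0.609, -0.005], [0.6, -0.013], [0.594, -0.006]]
red [199 172   3   4  11] [199.9 173.6] [0.5933 0.0904 0.074 ] [[0.599, 0.093], [0.599, 0.087], [0.588, 0.087], [0.589, 0.094]]
red [213 173   4   3   8] [215.  173.8] [0.5918 0.0386 0.074 ] [[0.595, 0.045], [0.594, 0.035], [0.587, 0.035], [0.588, 0.046]]
orange [312 190  12  13  69] [317.7 196.3] [ 0.5057 -0.313   0.08  ] [[0.522, -0.293], [0.531, -0.308], [0.491, -0.333], [0.482, -0.318]]
orange [320 204   6   4  20] [323.  205.6] [ 0.4737 -0.3297  0.08  ] [[0.479, -0.32], [0.479, -0.337], [0.469, -0.337], [0.469, -0.319]]
black [288 166  47  39 962] [309.5 183.5] [ 0.5573 -0.3     0.004 ] [[0.602, -0.22], [0.624, -0.373], [0.5, -0.389], [0.479, -0.236]]
yellow [179 149  52   8 110] [204.8 152.6] [0.6239 0.0474 0.31  ] [[0.621, 0.119], [0.633, -0.023], [0.627, -0.024], [0.615, 0.119]]
```

View pics/c1.png

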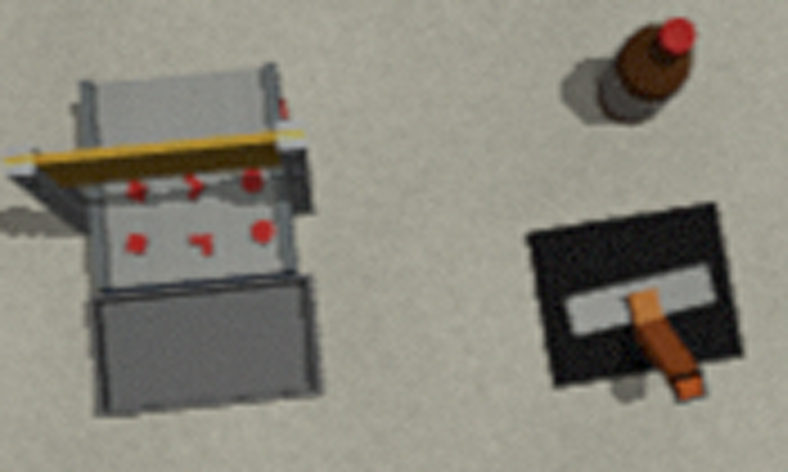

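Crop: deck rails from (104,290)/(297,272) to (85,82)/(268,65). Six chips lie in two rows, at y≈240 and y≈185. Mat corners are at (528,232), (716,204), (742,355) and (556,386). The scraper base spans (567,298) to (717,300).

```bash
cat >> h.py <<'E'
def cr(p,u,v,z): return plane(p,(u+.5)/4.5-.5+170,(v+.5)/4.5-.5+120,z)
E
python3 - <<'E'
from h import *
p=camera_params('top')
def show(n,pts,z):
    P=np.array([cr(p,*q,z)[:2] for q in pts]);d=P-np.roll(P,-1,0)
    print(n,P.round(3).tolist(),'mid',P.mean(0).round(4),'len',np.linalg.norm(d,axis=1).round(3),'ang',np.degrees(np.arctan2(d[:,1],d[:,0])).round(1))
show('tray FL,NL,NR,FR',[(92,300),(97,415),(321,394),(312,277)],.045)
show('rails FL NL NR FR outer',[(80,83),(97,293),(297,273),(274,65)],.084)
show('mat',[(528,232),(556,386),(742,355),(716,204)],.004)
show('base top',[(567,298),(575,335),(717,302),(709,265)],.020)
show('handle end/neck', [(690,388),(645,300)],.117)
show('guard top',[(5,161),(302,133)],.31)
E
```

```text
tray FL,NL,NR,FR [[0.553, 0.129], [0.463, 0.126], [0.476, -0.048], [0.567, -0.043]] mid [0.5147 0.0409] len [0.09  0.174 0.092 0.172] ang [   2.    94.  -176.8  -85.2]
rails FL NL NR FR outer [[0.716, 0.131], [0.555, 0.119], [0.567, -0.032], [0.728, -0.018]] mid [0.6413 0.0501] len [0.162 0.152 0.162 0.149] ang [   4.1   94.5 -174.8  -85.6]
mat [[0.604, -0.219], [0.479, -0.237], [0.5, -0.39], [0.624, -0.374]] mid [ 0.5518 -0.3048] len [0.127 0.154 0.125 0.156] ang [   8.5   98.1 -172.6  -82.7]
base top [[0.548, -0.246], [0.519, -0.252], [0.543, -0.367], [0.573, -0.362]] mid [ 0.5456 -0.3069] len [0.03  0.118 0.03  0.118] ang [  10.3  101.8 -170.1  -78.2]
handle end/neck [[0.472, -0.322], [0.538, -0.291]] mid [ 0.5048 -0.3061] len [0.073 0.073] ang [-154.9   25.1]
guard top [[0.618, 0.142], [0.632, -0.042]] mid [0.6249 0.05  ] len [0.185 0.185] ang [ 94.4 -85.6]
```

Deck origin is about (0.593, 0.047) with yaw 4.5°; the tray, rails and guard agree. The scraper is at (0.546, −0.307) with yaw about 11.5°, and the base (30×118 mm) and handle agree.

The tool can only stay vertical. Held from the front, the gripper body would meet the guard before the blade got behind the rear chips, which are at local x≈45. So I'll draw in two passes with the same grasp:
1. From the far side, with the scraper turned 180°.
2. From the near side, reaching in under the guard.

Now the approach.

Emit:
carry_out(
  offset=[
    [0.0317,0.0328,-0.005],
    [0.0317,0.0328,-0.005],
    [0.0317,0.0328,-0.005],
    [0.0317,0.0328,-0.005],
    [0.0317,0.0328,-0.005],
    [0.0317,0.0328,-0.005],
    [0.0317,0.0328,-0.005],
    [0.0317,0.0328,-0.005],
  ],
  twist=[-1.2,-1.2,-1.2,-1.2,-1.2,-1.2,-1.2,-1.2],
  grip=0.07,
  newtons=50,
)

```text
clock: 1.1
tool_pos: [0.4785, -0.3198, 0.1983]
eef_rot: [0.547, -0.448, 0.448, -0.547]
contact_force: [0.4, 0.2, 0.3]
opening: 0.793
```

Run:
```python
from h import *
s=get_state();print(s['clock'],s['q'].round(2),s['tool_pos'].round(4))
Rt=R.from_quat(s['eef_rot']).as_matrix();print(Rt.round(3))
im,p=shot('wrist','w1')
print('cam in tool',Rt.T@(np.array(p['eye'])-s['tool_pos']),'look',Rt.T@Rm(p)@[0,0,-1])
```

```text
1.1 [ 0.56  0.67 -0.09  1.76  0.09  0.71 -0.95] [ 0.4785 -0.3198  0.1983]
[[ 0.197 -0.001  0.98 ]
 [-0.98   0.     0.197]
 [-0.    -1.    -0.001]]
cam in tool [ 0.00163258 -0.14593461  0.06752703] look [-1.09974424e-04  9.64846733e-01 -2.62813183e-01]
```

View pics/w1.png

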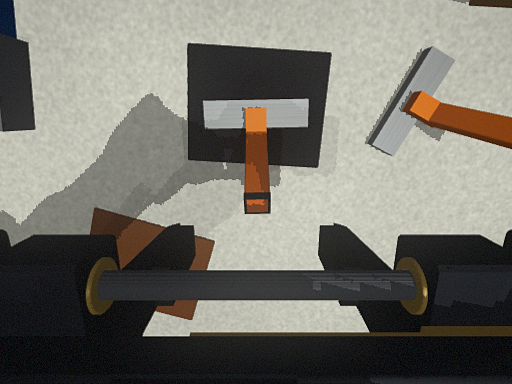

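Wrist view: mat corners at (188,44) and (331,54), base top edge from (203,101) to (309,99), handle end at (257,203). The wrist camera sits 67 mm out on the guard side of the tool. I'll take the half-turned grasp so that it always faces away from the guard.

Run:
```python
from h import *
p=camera_params('wrist')
P=np.array([plane(p,*q,.020)[:2] for q in[(203,101),(309,99),(309,126),(204,129)]]);print(P.round(4).tolist(),P.mean(0).round(4))
d=P[0]-P[1]+P[3]-P[2];print('yaw',np.degrees(np.arctan2(d[1],d[0]))-90, np.linalg.norm(d)/2)
print('handle end top face mid',plane(p,257,203,.116))
m=np.array([plane(p,*q,.004)[:2] for q in[(188,44),(331,54),(318,167),(188,160)]]);print('mat',m.round(4).tolist(),m.mean(0))
d=m[0]-m[1]+m[3]-m[2];print('yaw',np.degrees(np.arctan2(d[1],d[0]))-90)
```

```text
[[0.5551, -0.2383], [0.5811, -0.3516], [0.5533, -0.3589], [0.5257, -0.2442]] [ 0.5538 -0.2982]
yaw 13.216775185348808 0.11713135637879832
handle end top face mid [ 0.4817225  -0.31471508  0.116     ]
mat [[0.6109, -0.2096], [0.6334, -0.3659], [0.5085, -0.3849], [0.4841, -0.2282]] [ 0.55922222 -0.29713599]
yaw 8.525197039103986
```

Emit:
carry_out(
  offset=[
    [0,0,0],
    [0,0,0],
    [0,0,0],
    [0,0,0],
    [0,0,0],
    [0,0,0],
    [0,0,0],
    [0,0,0],
  ],
  twist=[10.6,10.6,10.6,10.6,10.6,10.6,10.6,10.6],
)

```text
clock: 2.15
tool_pos: [0.4773, -0.3212, 0.1984]
eef_rot: [-0.706, -0.04, 0.041, 0.706]
contact_force: [-0.8, -0.1, -0.1]
opening: 0.795
```

Emit:
carry_out(
  offset=[
    [0,0,0],
    [0,0,0],
    [0,0,0],
    [0,0,0],
    [0,0,0],
    [0,0,0],
    [0,0,0],
    [0,0,0],
  ],
  twist=[10.6,10.6,10.6,10.6,10.6,10.6,10.6,10.6],
)

```text
clock: 3.15
tool_pos: [0.4773, -0.3213, 0.1983]
eef_rot: [-0.494, -0.506, 0.506, 0.494]
contact_force: [-0.4, -0.2, -0.0]
opening: 0.792
```

Run:
```python
from h import *
p=camera_params('wrist');im,_=shot('wrist','w2');np.save('w2.npy',p,allow_pickle=True)
ps=camera_params('scene');sc=cv2.imread('pics/scene0.png')
def mat(c,y):
    a=np.radians(y);M=np.array([[np.cos(a),-np.sin(a)],[np.sin(a),np.cos(a)]])
    return [(*(M@q+c),.004) for q in np.array([[.065,.08],[-.065,.08],[-.065,-.08],[.065,-.08]])]
big=cv2.resize(sc[200:310,130:330],None,fx=4,fy=4,interpolation=cv2.INTER_CUBIC)
for c,col in(((.552,-.305),(255,0,0)),((.559,-.297),(0,255,0))):
    q=np.array([(proj(ps,P)-[130,200]+.5)*4 for P in mat(np.array(c),8.3)]);cv2.polylines(big,[q.astype(int)],True,col,1)
cv2.imwrite('pics/chk.png',np.vstack([big,np.zeros((10,800,3),np.uint8)]))
```

```text
(no output)
```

View pics/chk.png

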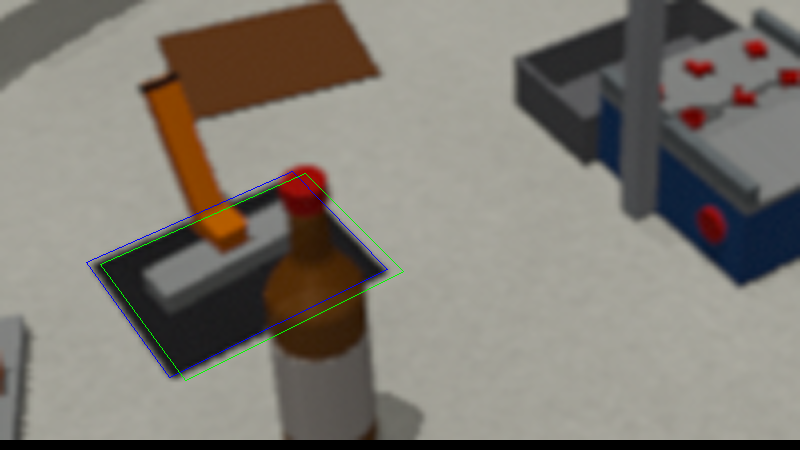

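View pics/w2.png

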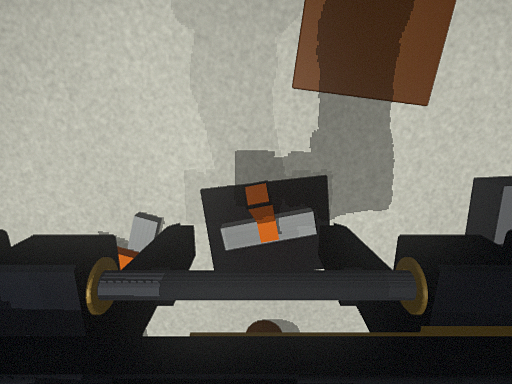

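Scene check: the mat lies between the two estimates. In w2 the mat's top corners are (201,190) and (327,176), the base top is about (220,226), (313,208), (316,232), (227,251), and the handle end face is at (257,195).

Run:
```python
from h import *
p=np.load('w2.npy',allow_pickle=True).item()
P=np.array([plane(p,*q,.020)[:2] for q in[(220,226),(313,208),(316,232),(227,251)]]);print(P.round(4).tolist(),P.mean(0).round(4))
d=P[0]-P[1]+P[3]-P[2];print('yaw',np.degrees(np.arctan2(d[1],d[0]))+90, np.linalg.norm(d)/2)
print('handle end',plane(p,257,195,.116))
print('mat 2 near corners',plane(p,201,190,.004),plane(p,327,176,.004))
s=get_state();print(R.from_quat(s['eef_rot']).as_matrix()[:,0])
```

```text
[[0.5423, -0.3662], [0.5163, -0.2531], [0.5475, -0.247], [0.5761, -0.3577]] [ 0.5456 -0.306 ]
yaw 13.711931290910329 0.11521275160541425
handle end [ 0.47444276 -0.32238436  0.116     ]
mat 2 near corners [ 0.50113426 -0.39154115  0.004     ] [ 0.47958944 -0.23547581  0.004     ]
[-2.85840476e-02  9.99591236e-01  5.59203500e-04]
```

The settled view agrees with the top camera: scraper at (0.5456, −0.306), yaw about 12.8°. The earlier offset came from taking the picture while moving. Now I descend and grip.

Emit:
carry_out(
  offset=[
    [0.001,0,-0.02],
    [0,0,-0.03],
    [0,0,-0.03],
    [0,0,-0.023],
    [0,0,-0.01],
    [0,0,0],
    [0,0,0],
  ],
  twist=[5.6,5.6,0,0,0,0,0],
)

```text
clock: 4.08
tool_pos: [0.4794, -0.3212, 0.0867]
eef_rot: [0.445, 0.55, -0.55, -0.444]
contact_force: [-0.0, -0.5, -0.0]
opening: 0.793
```

Emit:
carry_out(
  offset=[
    [0,0,0],
    [0,0,0],
    [0,0,0],
    [0,0,0],
    [0,0,0],
  ],
  twist=[0,0,0,0,0],
  grip=0.0,
  newtons=58,
)

```text
clock: 4.7
tool_pos: [0.4787, -0.321, 0.0857]
eef_rot: [0.444, 0.55, -0.55, -0.444]
contact_force: [-1.2, 0.5, 0.4]
opening: 0.253
```

Emit:
carry_out(
  offset=[
    [0,0,0.01],
    [0,0,0.03],
    [0,0,0.04],
    [0,0,0.04],
    [0,0,0.04],
    [0,0,0],
  ],
  twist=[0,0,0,0,0,0],
)

```text
clock: 5.45
tool_pos: [0.4803, -0.3211, 0.2485]
eef_rot: [0.446, 0.551, -0.55, -0.442]
contact_force: [0.4, 0.4, -4.9]
opening: 0.239
```

Run:
```python
from h import *
s=get_state();print(s['clock'],s['q'].round(2),s['tool_pos'].round(4),s['contact_force'].round(2),s['moment'].round(3),s['opening'])
X=R.from_quat(s['eef_rot']).as_matrix()[:,0];print(np.degrees(np.arctan2(X[1],X[0])))
p=camera_params('scene');im,_=shot('scene','s1')
q=proj(p,s['tool_pos']).astype(int);print(q)
x0,y0=max(q[0]-100,0),max(q[1]-60,0);c=im[y0:y0+140,x0:x0+200,::-1]
cv2.imwrite('pics/s1c.png',cv2.resize(c,None,fx=4,fy=4,interpolation=cv2.INTER_CUBIC))
```

```text
5.45 [ 1.05  0.78 -1.01  1.68  0.73  1.1   1.6 ] [ 0.4803 -0.3211  0.2485] [ 0.41  0.37 -4.86] [0.035 0.111 0.051] 0.23876060577226557
102.2196709459102
[162 176]
```

View pics/s1c.png

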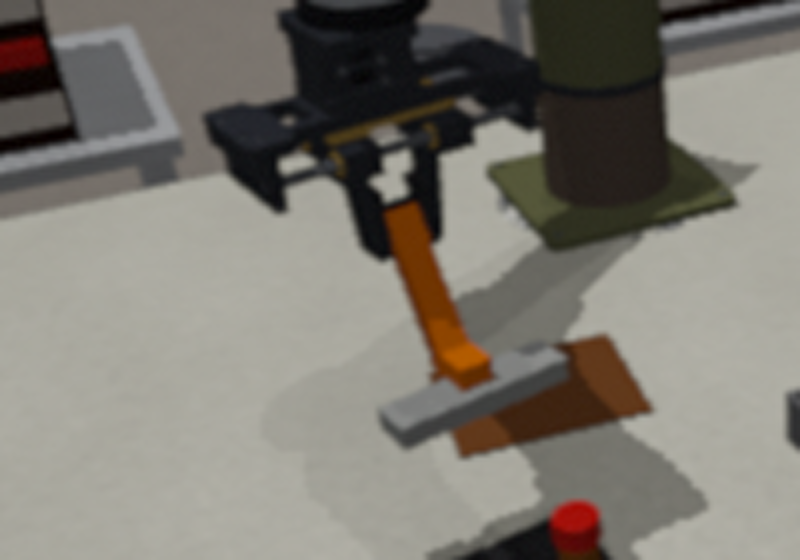

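The scraper is held firmly and level, at about 0.239 × 88 mm opening, which matches the 22 mm handle. Next I raise it, turn it half round, and go around the right side behind the guard.

Emit:
carry_out(
  offset=[
    [0,0.01,0.0105],
    [0,0.01,0.0105],
    [0,0.01,0.0105],
    [0,0.01,0.0105],
    [0,0.01,0.0105],
    [0,0.01,0.0105],
    [0,0.01,0.0105],
    [0,0.01,0.0105],
  ],
  twist=[-10.4,-10.4,-10.4,-10.4,-10.4,-10.4,-10.4,-10.4],
)

```text
clock: 6.5
tool_pos: [0.4771, -0.2405, 0.3276]
eef_rot: [-0.697, -0.113, 0.116, 0.699]
contact_force: [0.6, -0.5, -5.1]
opening: 0.246
```

Emit:
carry_out(
  offset=[
    [0.0329,0.009,0],
    [0.0329,0.009,0],
    [0.0329,0.009,0],
    [0.0329,0.009,0],
    [0.0329,0.009,0],
    [0.0329,0.009,0],
    [0.0329,0.009,0],
    [0.0329,0.009,0],
  ],
  twist=[-10.4,-10.4,-10.4,-10.4,-10.4,-10.4,-10.4,-10.4],
)

```text
clock: 7.5
tool_pos: [0.742, -0.1685, 0.3262]
eef_rot: [0.599, -0.379, 0.376, -0.597]
contact_force: [-0.5, -0.3, -4.5]
opening: 0.241
```

```bash
cat > st.py <<'E'
from h import *
def st(off=(0,0)):
    s=get_state();X=R.from_quat(s['eef_rot']).as_matrix();a=np.radians(4.5)
    d=s['tool_pos'][:2]-[.593,.047];L=np.array([[np.cos(a),np.sin(a)],[-np.sin(a),np.cos(a)]])@d
    print(s['clock'],'q',s['q'].round(2),'tcp',s['tool_pos'].round(4),'jaw',np.degrees(np.arctan2(X[1,0],X[0,0])).round(2),'down',X[:,1].round(3),'local',L.round(4),'F',s['contact_force'].round(1),'op',round(s['opening'],3))
if __name__=='__main__': st()
E
python3 st.py
```

```text
7.5 q [ 0.24  0.85 -0.22  0.91  0.17  1.4  -1.06] tcp [ 0.742  -0.1685  0.3262] jaw -64.51 down [-0.005 -0.    -1.   ] local [ 0.1316 -0.2266] F [-0.5 -0.3 -4.5] op 0.241
```

Emit:
carry_out(
  offset=[
    [0,0.02,0],
    [0,0.03,0],
    [0,0.045,0],
    [0,0.05,0],
    [0,0.045,0],
    [0,0.028,0],
    [0,0.01,0],
    [0,0,0],
  ],
  twist=[-10.5,-10.5,0,0,0,0,0,0],
)

```text
clock: 8.5
tool_pos: [0.7416, 0.0585, 0.328]
eef_rot: [0.522, -0.479, 0.478, -0.52]
contact_force: [0.5, 0.7, -4.5]
opening: 0.239
```

Run:
```python
from st import *
st(); shot('wrist','w3'); p=camera_params('wrist');np.save('w3.npy',p,allow_pickle=True)
```

```text
8.5 q [-0.09  0.81 -0.13  0.99  0.1   1.34 -1.69] tcp [0.7416 0.0585 0.328 ] jaw -85.17 down [-0.003 -0.002 -1.   ] local [ 0.149  -0.0002] F [ 0.5  0.7 -4.5] op 0.239
```

View pics/w3.png

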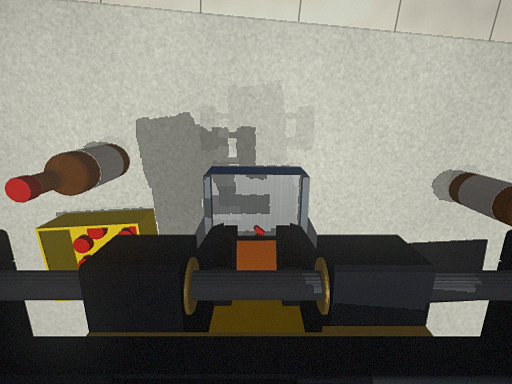

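w3: the far end of the deck shows rail tops at about (204..212,172) and (301..309,172), with one chip visible at (259,229).

Run:
```python
from h import *
p=np.load('w3.npy',allow_pickle=True).item();a=np.radians(4.5)
T=np.array([[np.cos(a),np.sin(a)],[-np.sin(a),np.cos(a)]])
def loc(P): return (T@(np.array(P[:2])-[.593,.047])).round(4)
for n,q,z in[('farL outer',(204,175),.084),('farR outer',(309,175),.084),('L inner',(212,180),.084),('R inner',(301,180),.084),('L inner near',(211,225),.084),('R inner near',(304,225),.084),('chip',(259,229),.078)]: print(n,loc(plane(p,*q,z)))
im=cv2.imread('pics/w3.png');print(im[172,195:320:1].max(1).tolist()); print(im[200,195:320].max(1).tolist())
```

```text
farL outer [0.1358 0.07  ]
farR outer [ 0.1363 -0.0786]
L inner [0.1286 0.059 ]
R inner [ 0.129  -0.0676]
L inner near [0.0601 0.063 ]
R inner near [ 0.0605 -0.0752]
chip [ 0.0514 -0.0084]
[124, 127, 123, 131, 129, 128, 122, 130, 122, 125, 126, 92, 53, 58, 58, 61, 62, 60, 61, 59, 60, 58, 59, 58, 64, 59, 64, 59, 62, 57, 61, 65, 60, 59, 61, 60, 59, 59, 56, 57, 57, 57, 60, 60, 61, 61, 56, 63, 56, 62, 59, 59, 64, 63, 62, 56, 64, 59, 64, 64, 57, 61, 59, 64, 65, 60, 61, 67, 63, 64, 66, 61, 65, 63, 61, 60, 59, 62, 65, 61, 58, 66, 70, 64, 64, 68, 66, 67, 63, 67, 64, 65, 68, 65, 66, 67, 63, 64, 63, 65, 68, 65, 67, 66, 64, 69, 61, 62, 63, 59, 84, 159, 221, 207, 201, 200, 203, 208, 211, 214, 208, 201, 190, 199, 201]
[114, 120, 125, 119, 118, 113, 129, 203, 99, 78, 84, 80, 82, 81, 80, 82, 48, 78, 109, 103, 104, 107, 105, 106, 87, 92, 91, 89, 92, 94, 89, 87, 91, 94, 96, 94, 94, 93, 92, 94, 88, 93, 91, 97, 97, 96, 94, 94, 93, 96, 98, 98, 96, 93, 93, 93, 96, 95, 93, 98, 91, 90, 94, 95, 95, 90, 95, 95, 89, 93, 97, 92, 93, 89, 101, 160, 156, 152, 152, 149, 153, 154, 153, 153, 154, 163, 159, 155, 153, 153, 155, 157, 156, 149, 154, 152, 154, 150, 153, 154, 160, 172, 166, 98, 102, 73, 66, 139, 132, 129, 128, 130, 128, 130, 198, 210, 203, 201, 198, 185, 188, 197, 203, 198, 199]
```

Emit:
carry_out(
  offset=[
    [0,-0.0025,-0.02],
    [0,0,-0.03],
    [0,0,-0.035],
    [0,0,-0.035],
    [0,0,-0.022],
    [0,0,-0.01],
    [0,0,0],
  ],
  twist=[-0.3,0,0,0,0,0,0],
)

```text
clock: 9.43
tool_pos: [0.7419, 0.0548, 0.1773]
eef_rot: [0.519, -0.48, 0.48, -0.518]
contact_force: [-0.1, -0.3, -3.2]
opening: 0.239
```

Run:
```python
from st import *
st(); im,p=shot('scene','s2')
c=im[150:290,230:400,::-1]
cv2.imwrite('pics/s2c.png',cv2.resize(c,None,fx=4.2,fy=4.2,interpolation=cv2.INTER_CUBIC))
```

```text
9.425 q [-0.08  0.93 -0.13  1.2   0.12  1.03 -1.72] tcp [0.7419 0.0548 0.1773] jaw -85.58 down [-0.001 -0.001 -1.   ] local [ 0.1491 -0.0039] F [-0.1 -0.3 -3.2] op 0.239
```

View pics/s2c.png

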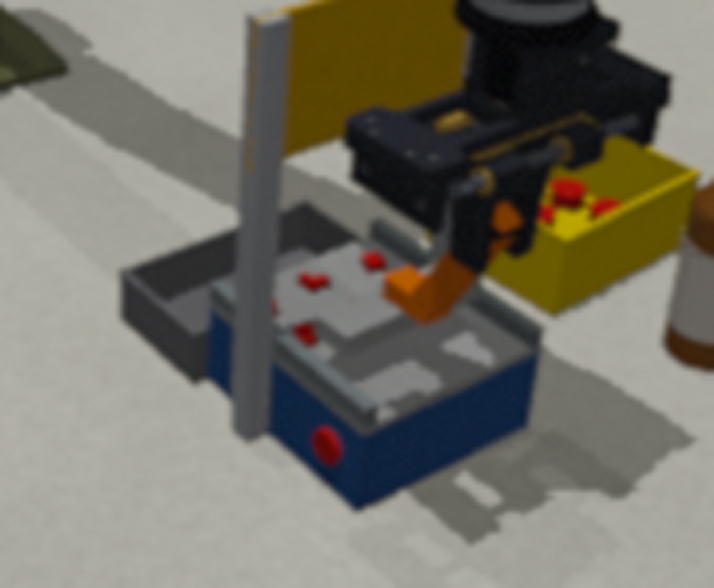

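The scene shows the scraper behind the chips, at about the middle of the lane. I descend gently while watching the force.

Emit:
carry_out(
  offset=[
    [0,0.001,-0.006],
    [0,0,-0.006],
    [0,0,-0.006],
    [0,0,-0.002],
    [0,0,0],
  ],
  twist=[0,0,0,0,0],
)

```text
clock: 10.1
tool_pos: [0.7419, 0.0574, 0.1575]
eef_rot: [0.519, -0.48, 0.48, -0.519]
contact_force: [0.2, -0.6, -4.0]
opening: 0.243
```

Emit:
carry_out(
  offset=[
    [0,0,-0.002],
    [0,0,-0.0015],
    [0,0,0],
  ],
  twist=[0,0,0],
)

```text
clock: 10.48
tool_pos: [0.7419, 0.0575, 0.1542]
eef_rot: [0.519, -0.48, 0.48, -0.519]
contact_force: [0.1, -0.5, -5.3]
opening: 0.243
```

```bash
python3 st.py
```

```text
10.475 q [-0.08  0.95 -0.13  1.22  0.13  0.98 -1.72] tcp [0.7419 0.0575 0.1542] jaw -85.48 down [-0. -0. -1.] local [ 0.1493 -0.0013] F [ 0.1 -0.5 -5.3] op 0.243
```

Emit:
carry_out(
  offset=[
    [0,0,-0.0012],
    [-0.006,-0.0005,0],
    [-0.008,-0.0006,0],
    [-0.008,-0.0006,0],
    [-0.008,-0.0006,0],
    [-0.008,-0.0006,0],
    [-0.008,-0.0006,0],
    [-0.006,-0.0005,0],
  ],
  twist=[0,0,0,0,0,0,0,0],
)

```text
clock: 11.48
tool_pos: [0.6898, 0.0535, 0.1534]
eef_rot: [-0.519, 0.48, -0.48, 0.52]
contact_force: [1.8, 0.2, 0.3]
opening: 0.238
```

Emit:
carry_out(
  offset=[
    [-0.004,-0.0003,0],
    [-0.002,-0.0002,0],
    [0,0,0],
  ],
  twist=[0,0,0],
)

```text
clock: 11.85
tool_pos: [0.6841, 0.053, 0.1531]
eef_rot: [-0.519, 0.48, -0.48, 0.519]
contact_force: [2.0, 0.1, 0.2]
opening: 0.247
```

Run:
```python
from st import *
st()
p=camera_params('scene');im,_=shot('scene','s3')
hsv=cv2.cvtColor(im,cv2.COLOR_RGB2HSV);m=(((hsv[...,0]<7)|(hsv[...,0]>173))&(hsv[...,1]>150)&(hsv[...,2]>90)).astype(np.uint8)
n,l,s,c=cv2.connectedComponentsWithStats(m)
a=np.radians(4.5);T=np.array([[np.cos(a),np.sin(a)],[-np.sin(a),np.cos(a)]])
for i in range(1,n):
    if s[i,4]>5 and 255<c[i][0]<345 and 195<c[i][1]<270: print(s[i,4],c[i].round(),(T@(plane(p,*c[i],.075)[:2]-[.593,.047])).round(4))
```

```text
11.85 q [-0.08  0.87 -0.13  1.44  0.13  0.84 -1.75] tcp [0.6841 0.053  0.1531] jaw -85.48 down [ 0. -0. -1.] local [ 0.0912 -0.0012] F [2.  0.1 0.2] op 0.247
16 [315. 208.] [-0.0142  0.0463]
10 [302. 214.] [-0.0134 -0.0049]
19 [308. 254.] [ 0.1346 -0.105 ]
```

No rail contact, and the scraper now rides lightly on the steel with the rear chips drawn in front of the guard. Next I retreat and come round to the front.

Emit:
carry_out(
  offset=[
    [0.01,0.0008,0.001],
    [0.02,0.0015,0.003],
    [0.028,0.0022,0.003],
    [0,0,0.03],
    [0,0,0.05],
    [0,0,0.05],
    [0,0,0.035],
    [0,-0.02,0.005],
  ],
  twist=[0,0,0,0,0,0,0,0],
)

```text
clock: 12.9
tool_pos: [0.7428, 0.0397, 0.3315]
eef_rot: [-0.519, 0.479, -0.479, 0.522]
contact_force: [-0.8, 0.3, -4.0]
opening: 0.244
```

Emit:
carry_out(
  offset=[
    [0,-0.045,0],
    [0,-0.05,0],
    [0,-0.05,0],
    [0,-0.05,0],
    [-0.01,-0.04,0],
    [-0.03,-0.005,0],
    [-0.035,0,0],
    [-0.035,0,0],
  ],
  twist=[0,0,0,10.4,10.4,10.4,10.4,10.4],
)

```text
clock: 13.9
tool_pos: [0.6284, -0.2044, 0.3264]
eef_rot: [0.678, -0.205, 0.2, -0.677]
contact_force: [-0.3, 0.4, -5.2]
opening: 0.237
```

Emit:
carry_out(
  offset=[
    [-0.035,0,0],
    [-0.035,0,0],
    [-0.035,0,0],
    [-0.035,0,0],
    [-0.017,0,0],
    [0,0,0],
    [0,0,0],
    [0,0,0],
  ],
  twist=[10.4,10.4,10.4,10.4,10.4,10.4,10.4,10.4],
)

```text
clock: 14.9
tool_pos: [0.4721, -0.2042, 0.3275]
eef_rot: [-0.64, -0.297, 0.301, 0.642]
contact_force: [-0.3, 0.2, -4.2]
opening: 0.244
```

```bash
python3 st.py
```

```text
14.9 q [ 0.83  0.53 -0.83  1.75  0.44  1.07  0.72] tcp [ 0.4721 -0.2042  0.3275] jaw 49.98 down [-0.006  0.001 -1.   ] local [-0.1403 -0.2409] F [-0.3  0.2 -4.2] op 0.244
```

Emit:
carry_out(
  offset=[
    [0.001,0.02,0],
    [0.001,0.035,0],
    [0.001,0.045,-0.01],
    [0,0.045,-0.025],
    [0,0.045,-0.03],
    [0,0.035,-0.035],
    [0,0.015,-0.03],
    [0,0,-0.015],
  ],
  twist=[8.9,8.9,8.9,8.9,8.9,0,0,0],
)

```text
clock: 15.9
tool_pos: [0.4756, 0.0364, 0.1822]
eef_rot: [-0.48, -0.517, 0.52, 0.482]
contact_force: [-0.6, -0.7, -4.6]
opening: 0.246
```

Emit:
carry_out(
  offset=[
    [0,0,0],
    [0,0,0],
  ],
  twist=[0,0],
)

```text
clock: 16.15
tool_pos: [0.4783, 0.0361, 0.1854]
eef_rot: [-0.482, -0.518, 0.518, 0.482]
contact_force: [0.8, 0.3, -4.5]
opening: 0.244
```

Run:
```python
from st import *
st(); p=camera_params('top'); im,_=shot('top','t2')
cv2.imwrite('pics/t2c.png',cv2.resize(im[120:225,170:345,::-1],None,fx=4.5,fy=4.5,interpolation=cv2.INTER_CUBIC))
```

```text
16.15 q [ 0.35  0.71 -0.86  2.03  0.79  0.77  0.64] tcp [0.4783 0.0361 0.1854] jaw 94.09 down [ 0.    -0.001 -1.   ] local [-0.1152 -0.0019] F [ 0.8  0.3 -4.5] op 0.244
```

View pics/t2c.png

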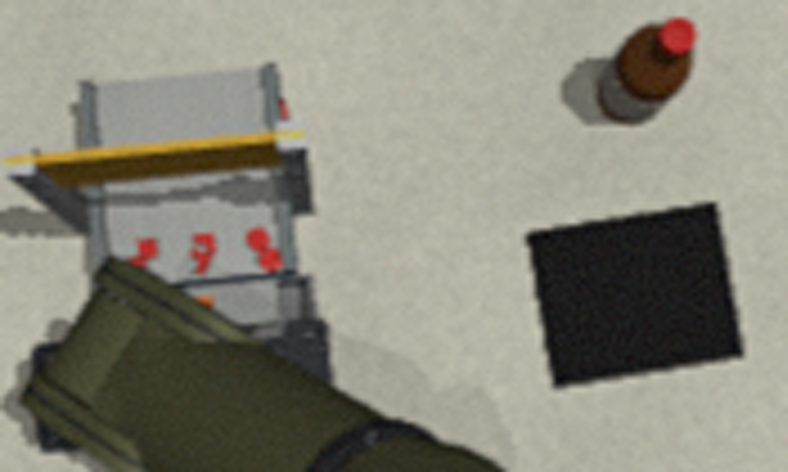

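All six chips stand in three pairs in front of the guard, with their backs at crop row ~232, local x≈6 mm. I reach in under the guard above them, lower the scraper behind, and draw.

Emit:
carry_out(
  offset=[
    [0.01,0.0008,0],
    [0.018,0.0014,0],
    [0.018,0.0014,0],
    [0.018,0.0014,0],
    [0.013,0.001,0],
    [0.0067,0.0006,0],
    [0,0,0],
    [0,0,0],
  ],
  twist=[0.4,0,0,0,0,0,0,0],
)

```text
clock: 17.2
tool_pos: [0.5611, 0.0439, 0.1851]
eef_rot: [-0.479, -0.52, 0.52, 0.479]
contact_force: [-0.9, -0.4, -4.7]
opening: 0.247
```

Emit:
carry_out(
  offset=[
    [0,0,-0.008],
    [0,0,-0.008],
    [0,0,-0.008],
    [0,0,-0.005],
    [0,0,-0.002],
    [0,0,0],
  ],
  twist=[0,0,0,0,0,0],
)

```text
clock: 17.95
tool_pos: [0.5595, 0.0441, 0.1561]
eef_rot: [-0.479, -0.519, 0.521, 0.479]
contact_force: [-11.0, -3.1, 19.0]
opening: 0.245
```

```bash
python3 st.py
```

```text
17.95 q [ 0.3   0.84 -0.83  1.82  0.81  0.86  0.73] tcp [0.5595 0.0441 0.1561] jaw 94.68 down [-0.002 -0.003 -1.   ] local [-0.0336 -0.0002] F [-11.   -3.1  19. ] op 0.245
```

Unexpected contact (about 24 N) at 2–4 mm above the steel. I ease up and look with a composite view.

Emit:
carry_out(
  offset=[
    [0,0,0.004],
    [0,0,0],
  ],
  twist=[0,0],
)

```text
clock: 18.2
tool_pos: [0.5619, 0.0441, 0.158]
eef_rot: [0.48, 0.52, -0.519, -0.479]
contact_force: [-1.1, 0.3, -2.8]
opening: 0.241
```

Run:
```python
from st import *
st()
a,_=shot('scene','s4');w,_=shot('wrist','w4');t,_=shot('top','t4')
f=lambda i,n:cv2.resize(i[...,::-1],None,fx=n,fy=n,interpolation=cv2.INTER_CUBIC)
A=cv2.resize(a[150:280,250:390,::-1],(646,600),interpolation=cv2.INTER_CUBIC)[:, :]
W=cv2.resize(w[100:384,60:452,::-1],(400,290));T=cv2.resize(t[130:215,175:255,::-1],(400,300),interpolation=cv2.INTER_CUBIC)
A=cv2.resize(A,(400,372));
S=np.vstack([A,np.zeros((218,400,3),np.uint8)])
cv2.imwrite('pics/comp.png',np.hstack([cv2.resize(a[160:280,260:350,::-1],(400,590),interpolation=cv2.INTER_CUBIC),np.vstack([W,T])]))
```

```text
18.2 q [ 0.3   0.84 -0.83  1.81  0.81  0.86  0.73] tcp [0.5619 0.0441 0.158 ] jaw 94.61 down [ 0.001  0.    -1.   ] local [-0.0312 -0.0004] F [-1.1  0.3 -2.8] op 0.241
```

View pics/comp.png

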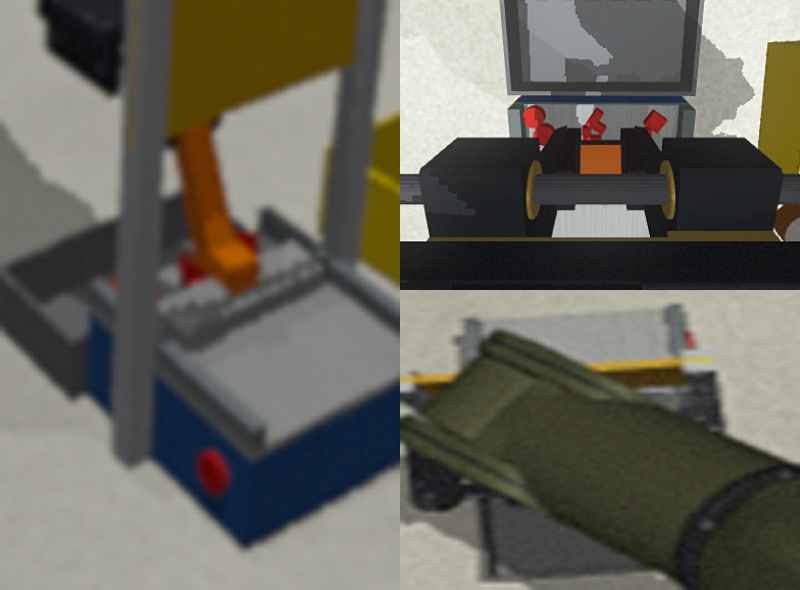

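The scraper is inside the lane with all chips ahead of it, and the force is normal again. It was just the underside resting on the steel, slightly pitched. Drawing now.

Emit:
carry_out(
  offset=[
    [0,0,-0.0008],
    [-0.006,-0.0005,0],
    [-0.008,-0.0006,0],
    [-0.008,-0.0006,0],
    [-0.008,-0.0006,0],
    [-0.008,-0.0006,0],
    [-0.008,-0.0006,0],
    [-0.008,-0.0006,0],
  ],
  twist=[0,0,0,0,0,0,0,0],
)

```text
clock: 19.35
tool_pos: [0.5071, 0.04, 0.1573]
eef_rot: [0.479, 0.52, -0.52, -0.479]
contact_force: [0.5, 0.5, -2.6]
opening: 0.242
```

Emit:
carry_out(
  offset=[
    [-0.006,-0.0005,0],
    [-0.006,-0.0005,0],
    [0,0,0],
    [0,0,0],
  ],
  twist=[0,0,0,0],
)

```text
clock: 19.85
tool_pos: [0.4947, 0.0389, 0.1573]
eef_rot: [-0.479, -0.519, 0.52, 0.48]
contact_force: [-2.8, 0.4, 4.7]
opening: 0.246
```

```bash
cat > red.py <<'E'
from st import *
def reds(cam,box,z):
    p=camera_params(cam);im=snapshot(cam);hsv=cv2.cvtColor(im,cv2.COLOR_RGB2HSV)
    m=(((hsv[...,0]<7)|(hsv[...,0]>173))&(hsv[...,1]>140)&(hsv[...,2]>50)).astype(np.uint8)
    n,l,s,c=cv2.connectedComponentsWithStats(m);a=np.radians(4.5);T=np.array([[np.cos(a),np.sin(a)],[-np.sin(a),np.cos(a)]])
    for i in range(1,n):
        x,y=c[i]
        if s[i,4]>=4 and box[0]<x<box[1] and box[2]<y<box[3]: print(cam,s[i,4],c[i].round(1),[(T@(plane(p,x,y,h)[:2]-[.593,.047])).round(3).tolist() for h in z])
    return im
E
python3 - <<'E'
from red import *
st();reds('scene',(255,345,185,270),(.076,.01));reds('wrist',(100,412,0,384),(.076,.01))
E
```

```text
19.85 q [ 0.32  0.77 -0.82  2.01  0.85  0.75  0.62] tcp [0.4947 0.0389 0.1573] jaw 94.63 down [-0.002 -0.001 -1.   ] local [-0.0986 -0.0004] F [-2.8  0.4  4.7] op 0.246
scene 38 [307.5 255.5] [[0.137, -0.11], [0.081, -0.058]]
wrist 513 [294.7 201.6] [[-0.096, 0.03], [-0.076, 0.04]]
wrist 228 [203.3 205.3] [[-0.093, -0.047], [-0.071, -0.06]]
wrist 173 [246.5 214.3] [[-0.085, -0.01], [-0.061, -0.013]]
wrist 191 [217.1 219.1] [[-0.08, -0.036], [-0.055, -0.046]]
```

Emit:
carry_out(
  offset=[
    [0,0,0.015],
    [0,0,0.035],
    [0,0,0.045],
    [0,-0.02,0.03],
    [-0.002,-0.045,0],
    [-0.002,-0.05,0],
    [-0.002,-0.05,0],
    [-0.002,-0.05,0],
  ],
  twist=[0,0,0,0.9,0.9,0.9,0.9,0.8],
)

```text
clock: 20.95
tool_pos: [0.4875, -0.1781, 0.2827]
eef_rot: [0.459, 0.538, -0.538, -0.459]
contact_force: [-0.0, 0.1, -4.3]
opening: 0.244
```

Emit:
carry_out(
  offset=[
    [-0.002,-0.05,0],
    [-0.002,-0.045,0],
    [0,-0.03,0],
    [0,-0.015,-0.03],
    [0,0,-0.05],
    [0,0,-0.04],
    [0,0,-0.01],
    [0,0,0],
  ],
  twist=[0,0,0,0,0,0,0,0],
)

```text
clock: 21.95
tool_pos: [0.4842, -0.3162, 0.1528]
eef_rot: [0.459, 0.538, -0.538, -0.459]
contact_force: [0.9, -0.5, -3.3]
opening: 0.244
```

Run:
```python
from red import *
st();im=reds('top',(185,245,125,215),(.076,.01))
cv2.imwrite('pics/t5.png',im[...,::-1])
```

```text
21.95 q [ 0.99  0.89 -0.9   1.77  0.86  0.93  1.44] tcp [ 0.4842 -0.3162  0.1528] jaw 99.01 down [ 0.001  0.    -1.   ] local [-0.137  -0.3535] F [ 0.9 -0.5 -3.3] op 0.244
top 15 [227.6 189.6] [[-0.061, -0.046], [-0.056, -0.044]]
top 9 [219.1 192.1] [[-0.067, -0.017], [-0.062, -0.012]]
top 16 [232.5 194. ] [[-0.078, -0.062], [-0.073, -0.06]]
top 38 [204.7 198.2] [[-0.082, 0.034], [-0.078, 0.041]]
```

All the red chips are now inside the tray area and none are left on the deck. I lower onto the mat.

Emit:
carry_out(
  offset=[
    [0,0,-0.02],
    [0,0,-0.025],
    [0,0,-0.01],
    [0,0,-0.003],
    [0,0,0],
  ],
  twist=[0,0,0,0,0],
)

```text
clock: 22.62
tool_pos: [0.4842, -0.316, 0.0947]
eef_rot: [0.459, 0.538, -0.538, -0.459]
contact_force: [0.1, 0.5, -3.7]
opening: 0.247
```

Emit:
carry_out(
  offset=[
    [0,0,-0.002],
    [0,0,-0.001],
    [0,0,-0.001],
    [0,0,0],
  ],
  twist=[0,0,0,0],
)

```text
clock: 23.12
tool_pos: [0.4832, -0.3163, 0.0912]
eef_rot: [-0.459, -0.537, 0.538, 0.459]
contact_force: [-5.3, 0.3, 5.3]
opening: 0.247
```

Emit:
carry_out(
  offset=[
    [0,0,0],
    [0,0,-0.001],
    [0,0,-0.001],
    [0,0,-0.001],
  ],
  twist=[0,0,0,0],
  newtons=5,
)

```text
clock: 23.62
tool_pos: [0.4832, -0.3164, 0.0876]
eef_rot: [-0.459, -0.537, 0.538, 0.459]
contact_force: [-4.2, -0.3, 5.4]
opening: 0.243
```

Emit:
carry_out(
  offset=[
    [0,0,0],
    [0,0,0],
    [0,0,0],
    [0,0,0],
  ],
  twist=[0,0,0,0],
  grip=0.07,
)

```text
clock: 24.12
tool_pos: [0.484, -0.3159, 0.0872]
eef_rot: [0.459, 0.538, -0.538, -0.459]
contact_force: [-0.3, -0.3, -0.2]
opening: 0.679
```

Emit:
carry_out(
  offset=[
    [0,0,0.01],
    [0,0,0.03],
    [0,0,0.05],
    [-0.01,0,0.06],
    [-0.03,-0.01,0.04],
    [-0.04,-0.02,0],
    [-0.04,-0.02,0],
    [0,0,0],
  ],
  twist=[0,0,0,0,0,0,0,0],
)

```text
clock: 25.12
tool_pos: [0.36, -0.3682, 0.2773]
eef_rot: [-0.46, -0.535, 0.538, 0.461]
contact_force: [1.1, -0.1, -0.3]
opening: 0.796
```

Run:
```python
from st import *
st()
a,_=shot('scene','s6');t,_=shot('top','t6')
A=cv2.resize(a[190:330,130:360,::-1],(800,0) if 0 else (480,292),interpolation=cv2.INTER_CUBIC)
cv2.imwrite('pics/fin.png',np.vstack([cv2.resize(a[170:330,130:430,::-1],(640,290),interpolation=cv2.INTER_CUBIC),cv2.resize(t[115:225,105:350,::-1],(640,300),interpolation=cv2.INTER_CUBIC)]))
```

```text
25.125 q [ 1.32  0.67 -1.06  1.82  0.68  1.06  1.72] tcp [ 0.36   -0.3682  0.2773] jaw 98.69 down [-0.003 -0.001 -1.   ] local [-0.2648 -0.3957] F [ 1.1 -0.1 -0.3] op 0.796
```

View pics/fin.png

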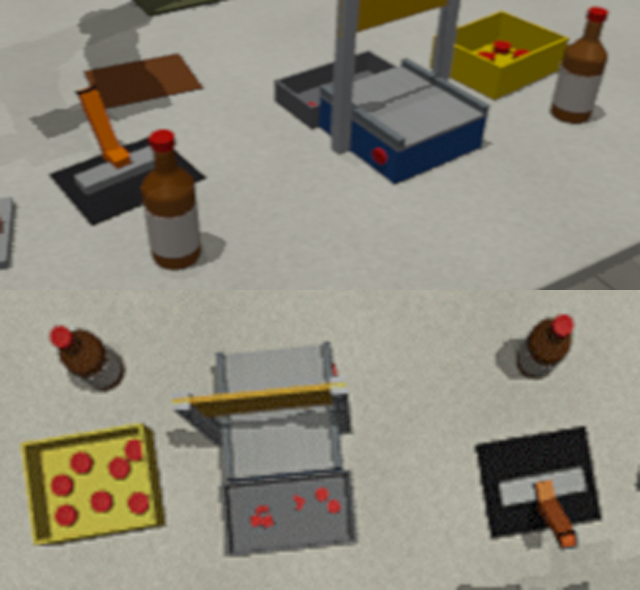

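The final view shows the steel clear. The six chips are in the tray, three singly and three in a cluster. The scraper is upright on the black mat, and the bottles and crate look unmoved.

```bash
python3 -c "
from plant import job
print(job.finish_job())"
```

```text
the job is handed in; nothing more can be done
None
```

I took the scraper from the black mat, drew all six chips off the near edge into the tray, and stood the scraper upright on the mat again. The job was handed in at about 25 s of the 53 s allowed.

**How it was done:** The tool could only stay vertical, so from the front the gripper would have met the guard before the blade got behind the rear chips. I drew in two passes with the same grasp. The first was from the far side with the scraper turned round, bringing the rear chips in front of the guard. The second reached in under the guard from the near side and took all six over the edge.

**Last checks:** The last top and scene views show the steel clear and red pieces only in the tray: three single chips and one cluster that I read as the other three. The colour mask did not separate that cluster, so its count is by eye. The scraper stands on its mat, and the bottles and crate look unmoved; I did not measure their positions again.

**What disagreed:**
- **First wrist measurement:** it was about 8 mm off because the arm was still moving. A settled picture agreed with the top camera.
- **Deck centreline:** the top and wrist views differed by 3–5 mm, so I aimed between them, and the scraper entered the lane without touching the rails.
- **Second lowering:** the scraper touched the steel 2–4 mm early, at about 24 N. It had probably tilted slightly in the grip, so I eased off and drew with light force.

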